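# Fit the tray frame on the sealer's twin pins and run the carriage in

### The job

Pick up the tray frame by its handle and, with the sealer's carriage still pulled out, lower it gently over both locating pins (feel for them: their bar may be clamped anywhere along its slot) until it lies flat and fully home on the deck. Then push the carriage in under the sealing head as far as it goes, with the frame still home, and let go. Never press hard on the machine, and leave the other things on the table alone.

Things in the scene. Friction and masses are not known exactly. Their poses are not given: they have to be found in the camera images.
- frame: Loose aluminium tray frame lying flat on the table: a plate 150 (own x) x 200 (own y) x 8 mm, 0.36 to 0.6 kg. Origin: centre of its underside, z up. Two tray openings 60 x 118 mm side by side at x = +-42.5 mm, a hole at the middle of each end, and a bridge handle on the middle web. It is the same after a half turn: either way round will do.
- grip (a point): Middle of the frame's handle, 55 mm above the plate's underside, over the centre of mass: a straight black bar along the frame's y, 14 mm wide (x), 14 mm high (its top 62 mm above the underside), 104 mm long, on two posts at y = +-46 mm, open below. Axes as frame.
- hole_a (a point): Centre of one of the frame's two round through holes, 13 mm wide, at the underside of the plate, x = 0, y = +80 mm in the frame's axes.
- hole_b (a point): The other hole, same size, at x = 0, y = -80 mm.
- deck (a point): Middle of the top face of the carriage's deck; moves with the carriage. The deck is a level plate 200 (x) x 230 (y) mm, top 60 mm above the table. Axes: z up; y along the rails, from the sealing head towards the push bar (the carriage goes in along -y). A frame that is home has its underside on this face and its y along this y (either way round).
- slot (a point): Point on the deck's top, 15 mm to -x of its middle, axes as deck: the -x end of the 30 mm slots of the pin bar. Two upright steel pins, 10 mm thick, 18 mm tall above the deck, tips narrowed to 8 mm over the last 2 mm, stand at y = +80 and -80 mm, both at one x: clamped rigidly somewhere from 4 to 28 mm in this frame, new each time, not reported.
- carriage (a joint): How far the carriage is pushed in, m: 0 = fully out, 0.16 = against its inner stop, under the sealing head. It starts between 0 and 0.03, is held by about 5 N of friction plus a little damping, and stays where it is left.
- pull (a point): Middle of the carriage's push bar: a black round bar, 16 mm thick, 130 mm long along the deck's x, its axis 40 mm from the deck's edge (32 mm gap) and 49 mm above the table. Axes as slot; pushing it along -y moves the carriage in. Free table lies beyond it on the +y side.
- pot_a: white plastic pot, 90 mm wide, 70 mm high; origin under its centre; a bystander
- pot_b: a second pot like pot_a; a bystander
- wrench: steel wrench lying flat; a bystander
- spatula: spatula lying flat; a bystander
- sanitiser: white bottle, 68 mm wide, about 170 mm high; origin under its centre; a bystander
- core: cardboard film core standing on end, 76 mm wide, 90 mm high; origin under its centre; a bystander
- sealer: Tabletop tray sealer, fixed: rails 210 mm wide, the sliding carriage, and a white sealing head, a roof over the rails 160 to 410 mm to -y of this origin, 190 mm high, with a film roll on it up to 245 mm. Origin: on the table under the middle of the deck when the carriage is fully out; axes as deck.
Things that resemble listed ones, but are neither listed nor needed, are in the scene too. What is shaped like the frame but purple is not meant.

How it is judged:
On the way:
1. the frame lies flat on the deck, a pin in each hole, while the carriage is still out (within 50 mm of fully out) (z of frame in the frame of slot between -0.003 and 0.003 m and x of frame in the frame of slot between -0.003 and 0.033 m and y of frame in the frame of slot between -0.006 and 0.006 m and angle between frame's own z axis and vertical below 0.03 rad and angle between the y axis of frame and the y axis of slot, either way round below 0.06 rad and value of joint carriage below 0.05 m), for 0.3 s.
At the end, for the whole second after the job is handed in: The carriage is in to within 5 mm of its inner stop, and the frame, released and at rest, lies flat on the deck (underside within 3 mm of it, tilt under 0.03 rad, within 6 mm of the middle along the rails) with a pin in each hole (z of frame in the frame of slot between -0.003 and 0.003 m and x of frame in the frame of slot between -0.003 and 0.033 m and y of frame in the frame of slot between -0.006 and 0.006 m and angle between frame's own z axis and vertical below 0.03 rad and angle between the y axis of frame and the y axis of slot, either way round below 0.06 rad and value of joint carriage above 0.155 m and linear speed of frame below 0.02 m/s and contact force between frame and the fingers below 0.1 N); the robot touches nothing.
It fails at once if the frame is pressed or dropped on the sealer with more than 40 N (contact force between frame and sealer above 40 N).
It fails at once if the fingers push the sealer with more than 40 N (contact force between the fingers and sealer above 40 N).
It fails at once if another thing on the table is moved more than 30 mm (distance of any of pot_a, pot_b, wrench, spatula, sanitiser, core from where it was at the start of the episode above 0.03 m).
It also fails if it takes over 72 s, if anything falls off the work surface, if the arm or the gripper's body presses on something with over 40 N, if the wrist force passes 120 N, or if a joint passes its speed limit or range.

### The arm

A 6-joint arm with a two-finger parallel gripper is mounted at the origin on the work surface. World frame = base frame: x ahead of the robot, y to its left, z up, the work surface at z = 0. Lengths are in m, angles in rad, forces in N, time in s.
With the tool pointing down it reaches from about 0.25 to 0.775 m from the base axis. Payload 4 kg.
Tool frame: the origin (TCP) lies at the centre of the arm's flange, where the gripper is bolted on; the fingertips stand 199 mm ahead of it and the grasp point (between the pads) lies 180 mm ahead of it; z points along the fingers, y is the line along which they close (so a half turn about z gives the same grasp; the last joint's range is limited). The gripper opens to 94 mm and grips with 3 to 60 N. Pads are 16 mm wide; open, the fingers measure 119 mm over their backs; the gripper's body (75 mm by 177 mm) begins 78 mm behind the grasp point.
Start: joints at [1.009, 0.087, 1.371, -0, 1.684, -0.103], TCP at [0.244, 0.493, 0.405] pointing down, gripper open.
Joint ranges: [-3.1, 3.1], [-0.76, 2.03], [0.27, 2.55], [-1.08, 4.22], [0.17, 2.65], [-2.57, 2.57]. Speed limits (rad/s): [2.79, 2.79, 3.14, 3.14, 3.14, 3.14].

### API

Orientations are given as a rotation vector (axis times angle).
In Python, from rig import ctrl gives the robot as it stands.
- The arm moves only by the tool jog_arm, never from a script. Its argument "deltas" is a list of rows, each a list of 3 entries, a list of its own where there are three numbers: the gripper's target within -1 to 1 (fully open at 1, half-way at 0, shut at -1), then the shift along the world's x, y, z in m, then the turn about the world's z in rad. In form: [[hand, [dx, dy, dz], twist], ...]. A call has 1 to 20 rows; each row is the pose to reach, as a shift and turn from the pose commanded when the call began; what a row does not reach only later rows make up. A row lasts 1/10 s, in which the tool goes at most 50 mm and 8.59 degrees, less where a joint would pass 70% of its speed; a pose out of reach is approached as far as the arm can. A call with a gripper value outside its range is refused whole. The fingers move at their own pace and stop on an object; "squeeze" is the grip in N (left out, the last holds). Time passes only in rows, so rows that repeat a pose let the fingers close. It gives the time, the measured TCP pose, the force, the opening and the grip force at its end, in the units of the state.
- ctrl.observe(): the state, without advancing time (a new reading comes with each control period).
- ctrl.read_camera(name): name is "scene" or "top" or "wrist"; returns a dict with "img" (400x640x3 uint8, red, green, blue), "K" (3x3 intrinsics, pixels), "k1" (the pictures are not rectified: a ray, as slopes to the right and down, at radius r is drawn at 1 + k1 r^2 times it, then the intrinsics apply), "extrinsics" (4x4, takes a point from camera to world coordinates); the wrist camera has in their place "hand_eye" (4x4, takes a point from camera to tool coordinates, whose origin is the TCP and whose axes are the flange's). Camera axes: x right, y down, z forward; pixel columns grow to the right and rows downward; lengths in m; the calibration is good to about 2 mm. A picture is of the moment at which its call begins: read the wrist's pose just before it. There is no depth.
- ctrl.hand_in(): hands the job in; it is judged then, once.
The state is a dict: "t": time; "joint_pos": joint angles; "qd": joint speeds; "joint_efforts": joint torques, N m; "eef_pos": TCP position; "orientation": TCP orientation; "force": force on the tool from outside, world axes, zero at the start; "ft_torque": the same for the moment, N m; "opening": finger opening in m; "grip_force": force on a finger pad.
Only numpy, scipy, OpenCV 4.12 (cv2) and the standard library are available. Lean on these libraries where they do the work, as an engineer would, in place of code of your own. Each camera call takes 0.05 s, during which the arm holds its last target. There are 200 camera calls.

## Working session

There is one attempt and no reset: what is moved stays moved. The work goes in short steps, Python scripts to look and compute and a tool call to move; the robot and the scene stay as the last step left them, time stands still between calls to the robot, and variables do not carry over. Pictures are saved under pics/ and viewed, at most 10 in all, crops included, and the job is handed in when it is done.

Besides the shell and the picture viewer there is one more tool, called after "Call:" by a JSON object that holds its "name" and its "arguments". jog_arm: Moves the arm, as the interface text tells. Its arguments: {"type":"object","properties":{"deltas":{"type":"array","items":{"type":"array"}},"squeeze":{"type":"number"}},"required":["deltas"]}

```bash
mkdir -p pics; ls
python3 - <<'E'
from rig import ctrl
import cv2,pickle
d={}
for n in ["scene","top"]:
    c=ctrl.read_camera(n); d[n]=c
    cv2.imwrite(f"pics/{n}0.png",c["img"][:,:,::-1])
    print(n,c["K"],c["k1"],c["extrinsics"])
pickle.dump(d,open("cams0.pkl","wb"))
s=ctrl.observe(); print(s)
E
```

```text
pics
scene [[451.51084373   0.         319.97901347]
 [  0.         451.51084373 195.91426087]
 [  0.           0.           1.        ]] -0.11884485343185422 [[ 0.77270836  0.48951743 -0.40409712  1.03529227]
 [ 0.63466591 -0.58477931  0.50520525 -0.58091623]
 [ 0.01099914 -0.64684299 -0.76254388  1.04826979]
 [ 0.          0.          0.          1.        ]]
top [[507.52294284   0.         312.34828572]
 [  0.         507.52294284 200.57504688]
 [  0.           0.           1.        ]] -0.10177145951558998 [[-0.02181455 -0.98543008  0.16867624  0.29991136]
 [-0.99972224  0.01999566 -0.01247457  0.09695286]
 [ 0.00892003 -0.16890152 -0.98559257  1.35494442]
 [ 0.          0.          0.          1.        ]]
{'t': 0.1, 'joint_pos': array([ 1.00890435e+00,  8.79171757e-02,  1.37206356e+00, -2.02751016e-05,
        1.68358610e+00, -1.03144178e-01]), 'qd': array([-0.00020531, -0.00151534, -0.00284236, -0.0008882 ,  0.00084007,
       -0.0011626 ]), 'joint_efforts': array([ 1.85501929e-03, -3.41254485e+01, -3.03300691e+01,  7.20363040e-02,
        3.05005792e-02, -9.20034063e-05]), 'eef_pos': array([0.24353776, 0.49304851, 0.40362117]), 'orientation': array([-7.14158170e-01, -3.05869987e+00,  2.94091756e-03]), 'force': array([-0.21346814, -0.85136973, -0.33888332]), 'ft_torque': array([-0.00615596, -0.03927831,  0.00807453]), 'grip_force': 0.0, 'opening': 0.09398101939331215}
```

View pics/top0.png

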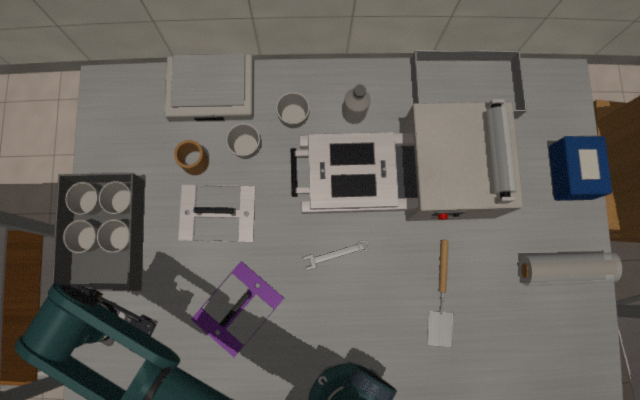

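View pics/scene0.png

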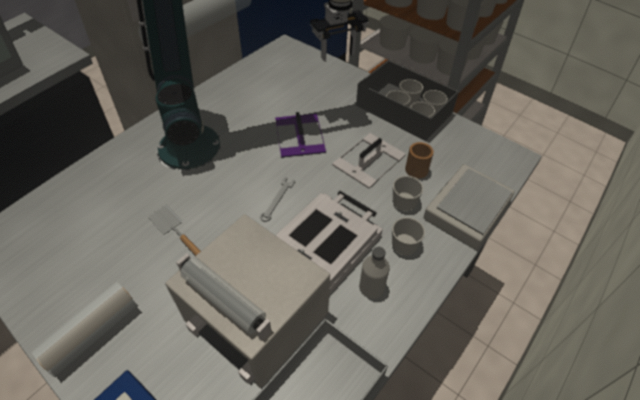

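The top view shows the frame at about (217,213) with its handle along the image's horizontal. The deck is centred near (353,170), the push bar is at (294,172), and the pin slots are near (327,171) and (383,169). The purple decoy is at (240,305). I'll zoom in on the frame and deck.

```bash
cat > h.py <<'E'
import numpy as np,cv2
from scipy.spatial.transform import Rotation as R
def cast(c,uv,z,T=None):
    T=c["extrinsics"] if T is None else T
    uv=np.atleast_2d(np.float64(uv))[:,None,:]
    p=cv2.undistortPoints(uv,c["K"],np.array([c["k1"],0,0,0,0.]))[:,0]
    d=np.c_[p,np.ones(len(p))]@T[:3,:3].T
    return T[:3,3]+d*((z-T[2,3])/d[:,2])[:,None]
def wristT(c,s):
    T=np.eye(4);T[:3,:3]=R.from_rotvec(s["orientation"]).as_matrix();T[:3,3]=s["eef_pos"]
    return T@c["hand_eye"]
E
python3 - <<'E'
import pickle,cv2
from h import *
c=pickle.load(open("cams0.pkl","rb"))["top"]
im=c["img"][:,:,::-1]
cv2.imwrite("pics/crop.png",cv2.resize(im[120:253,170:430],None,fx=3,fy=3,interpolation=cv2.INTER_CUBIC))
print("frame",cast(c,[[196,210],[236,210]],.062))
print("deck",cast(c,[[327,171],[383,169],[353,170]],.06))
print("pull",cast(c,[[294,150],[294,195]],.049))
E
```

```text
frame [[0.50257542 0.38187059 0.062     ]
 [0.50052661 0.27800652 0.062     ]]
deck [[ 0.59925253  0.04051653  0.06      ]
 [ 0.60188216 -0.10679825  0.06      ]
 [ 0.60063803 -0.02771808  0.06      ]]
pull [[0.66077709 0.12621621 0.049     ]
 [0.53917585 0.12807809 0.049     ]]
```

View pics/crop.png

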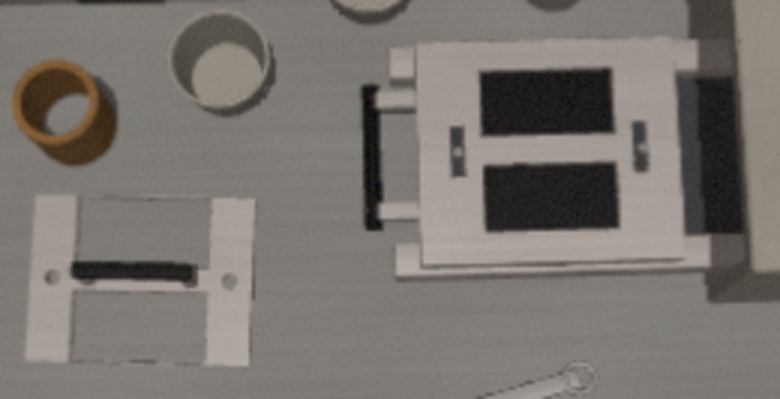

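Call:
{"name": "jog_arm", "arguments": {"deltas": [[1,[0.04,-0.025,0],-0.12],[1,[0.08,-0.05,0],-0.25],[1,[0.12,-0.075,0],-0.38],[1,[0.16,-0.1,0],-0.5],[1,[0.2,-0.125,0],-0.63],[1,[0.23,-0.15,0],-0.76],[1,[0.256,-0.163,0],-0.9],[1,[0.256,-0.163,0],-1.03],[1,[0.256,-0.163,0],-1.11],[1,[0.256,-0.163,0],-1.11],[1,[0.256,-0.163,0],-1.11],[1,[0.256,-0.163,0],-1.11]]}}

```text
t: 1.3
eef_pos: [0.4993, 0.3303, 0.4045]
orientation: [-2.217, -2.225, 0.001]
force: [0.3, -0.2, 0.6]
opening: 0.0938
grip_force: 0.0
```

Run:
```python
from rig import ctrl
import cv2,pickle
s=ctrl.observe();c=ctrl.read_camera("wrist")
pickle.dump((s,c),open("w1.pkl","wb"))
cv2.imwrite("pics/w1.png",c["img"][:,:,::-1]);print(s["eef_pos"],s["orientation"],s["force"],c["hand_eye"],c["k1"])
```

```text
[0.49934315 0.33030553 0.4045099 ] [-2.21739247e+00 -2.22544952e+00  5.01003977e-04] [ 0.3308614  -0.16531973  0.62507994] [[ 7.88317558e-05 -9.69040393e-01 -2.46902230e-01  7.13581711e-02]
 [ 9.99999909e-01 -2.72652086e-05  4.26293586e-04 -4.71114577e-04]
 [-4.19827545e-04 -2.46902241e-01  9.69040302e-01  2.14997984e-02]
 [ 0.00000000e+00  0.00000000e+00  0.00000000e+00  1.00000000e+00]] -0.06060152682369151
```

View pics/w1.png

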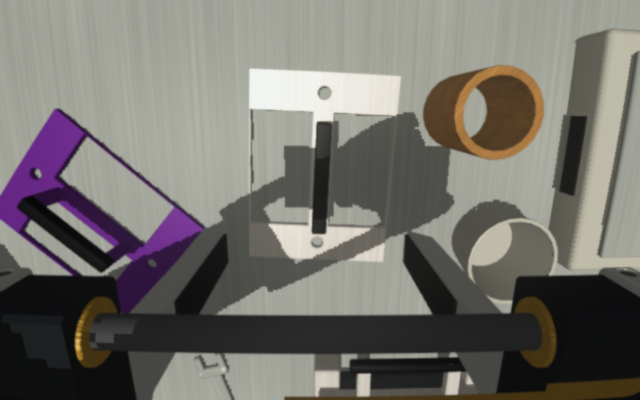

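The wrist view shows the white frame with holes at about (324,92) and (317,241), its handle between them. Next I'll look at the deck the same way.

Call:
{"name": "jog_arm", "arguments": {"deltas": [[1,[0.012,-0.045,0.01],0],[1,[0.025,-0.09,0.02],0],[1,[0.037,-0.135,0.03],0],[1,[0.05,-0.18,0.04],0],[1,[0.06,-0.225,0.05],0],[1,[0.075,-0.27,0.06],0],[1,[0.087,-0.315,0.06],0],[1,[0.1,-0.36,0.06],0],[1,[0.1,-0.36,0.06],0],[1,[0.1,-0.36,0.06],0],[1,[0.1,-0.36,0.06],0],[1,[0.1,-0.36,0.06],0]]}}

```text
t: 2.55
eef_pos: [0.5993, -0.0283, 0.465]
orientation: [2.216, 2.226, 0.001]
force: [-0.8, 0.2, -0.7]
opening: 0.0942
grip_force: 0.0
```

Run:
```python
from rig import ctrl
import cv2,pickle
from h import *
s=ctrl.observe();c=ctrl.read_camera("wrist")
pickle.dump((s,c),open("w2.pkl","wb"))
cv2.imwrite("pics/w2.png",c["img"][:,:,::-1]);print(s["eef_pos"],s["orientation"],s["force"])
s,c=pickle.load(open("w1.pkl","rb"))
g=cv2.cvtColor(c["img"],cv2.COLOR_RGB2GRAY)
H=[]
for u,v in [(324,92),(317,241)]:
    w=g[v-12:v+13,u-12:u+13].astype(int); 
    n,l,st,ce=cv2.connectedComponentsWithStats((w<(w.max()+w.min())/2).astype(np.uint8))
    k=l[12,12]; print(k,st[k],ce[k]+[u-12,v-12]); H.append(ce[k]+[u-12,v-12])
p=cast(c,H,.008,wristT(c,s)); print(p,p.mean(0),np.linalg.norm(p[0]-p[1]))
p=cast(c,[[323,122],[319,233]],.062,wristT(c,s));print(p,p.mean(0))
p=cast(c,[[249,69],[400,75],[384,262],[249,259]],.008,wristT(c,s));print(p,p.mean(0))
t=pickle.load(open("cams0.pkl","rb"))["top"]
p=cast(t,[[187.5,212.3],[246.5,213.8]],.008);print(p,p.mean(0))
```

```text
[ 0.59928202 -0.02829397  0.46502821] [2.21628435e+00 2.22633194e+00 7.75338137e-04] [-0.83665616  0.24717079 -0.73379469]
1 [  6   6  13  13 139] [323.92086331  92.13669065]
0 [  0   0  25  25 520] [316.51923077 241.79038462]
[[0.50727867 0.41872344 0.008     ]
 [0.50057826 0.25947052 0.008     ]] [0.50392847 0.33909698 0.008     ] 0.15939380605154993
[[0.50544954 0.3910429  0.062     ]
 [0.50258902 0.28875847 0.062     ]] [0.50401928 0.33990069 0.062     ]
[[0.43279929 0.44092007 0.008     ]
 [0.58295842 0.43591819 0.008     ]
 [0.57676608 0.23538051 0.008     ]
 [0.42476169 0.23849204 0.008     ]] [0.50432137 0.3376777  0.008     ]
[[0.50522287 0.41676955 0.008     ]
 [0.49803009 0.25729371 0.008     ]] [0.50162648 0.33703163 0.008     ]
```

View pics/w2.png

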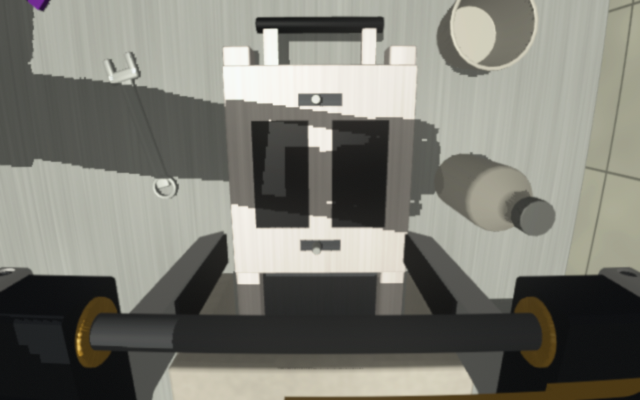

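The wrist view of the deck shows the pin tips at about (316,98) and (317,249). The slots span columns 299–342 and 301–341, and the push bar lies along row 23.

Run:
```python
import pickle
from h import *
s,c=pickle.load(open("w2.pkl","rb"));T=wristT(c,s)
im=c["img"][:,:,::-1]
cv2.imwrite("pics/w2c.png",np.vstack([cv2.resize(im[85:115,290:350],None,fx=9,fy=9,interpolation=cv2.INTER_NEAREST),cv2.resize(im[232:262,290:350],None,fx=9,fy=9,interpolation=cv2.INTER_NEAREST)]))
p=cast(c,[[316,99],[317,249]],.078,T);print("pins",p,p.mean(0),p[0]-p[1])
p=cast(c,[[299,100],[342,100],[301,245],[341,245]],.06,T);print("slots",p,p.mean(0))
p=cast(c,[[225,66],[416,66],[405,273],[235,273]],.06,T);print("deck",p,p.mean(0))
p=cast(c,[[257,25],[383,25]],.049,T);print("bar",p,p.mean(0))
t=pickle.load(open("cams0.pkl","rb"))["top"]
print(cast(t,[[322.3,170.3],[384.3,169.7]],.078))
```

```text
pins [[ 0.59948872  0.05330848  0.078     ]
 [ 0.60137144 -0.10367806  0.078     ]] [ 0.60043008 -0.02518479  0.078     ] [-0.00188272  0.15698653  0.        ]
slots [[ 0.58203207  0.0527437   0.06      ]
 [ 0.62633163  0.05297016  0.06      ]
 [ 0.58332681 -0.10612774  0.06      ]
 [ 0.62873106 -0.10594602  0.06      ]] [ 0.60510539 -0.02658998  0.06      ]
deck [[ 0.50707156  0.08636566  0.06      ]
 [ 0.70094556  0.08740626  0.06      ]
 [ 0.70424755 -0.14065155  0.06      ]
 [ 0.50626033 -0.14140717  0.06      ]] [ 0.60463125 -0.0270717   0.06      ]
bar [[0.53902296 0.12764035 0.049     ]
 [0.66759237 0.12835658 0.049     ]] [0.60330766 0.12799847 0.049     ]
[[ 0.59717964  0.05338334  0.078     ]
 [ 0.59576522 -0.1072623   0.078     ]]
```

View pics/w2c.png

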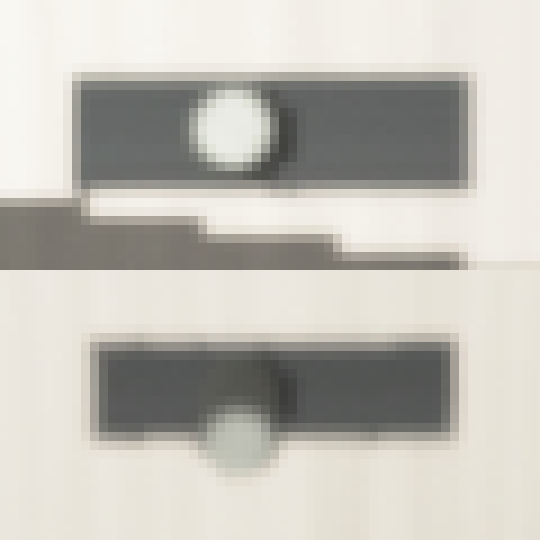

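Call:
{"name": "jog_arm", "arguments": {"deltas": [[1,[-0.01,0.045,0],-0.01],[1,[-0.02,0.09,-0.01],-0.02],[1,[-0.035,0.135,-0.02],-0.03],[1,[-0.047,0.18,-0.03],-0.04],[1,[-0.06,0.225,-0.04],-0.046],[1,[-0.07,0.27,-0.06],-0.046],[1,[-0.082,0.315,-0.08],-0.046],[1,[-0.095,0.36,-0.09],-0.046],[1,[-0.095,0.367,-0.11],-0.046],[1,[-0.095,0.367,-0.14],-0.046],[1,[-0.095,0.367,-0.17],-0.046],[1,[-0.095,0.367,-0.2],-0.046],[1,[-0.095,0.367,-0.22],-0.046],[1,[-0.095,0.367,-0.229],-0.046],[1,[-0.095,0.367,-0.229],-0.046],[1,[-0.095,0.367,-0.229],-0.046]]}}

```text
t: 4.2
eef_pos: [0.5047, 0.3377, 0.237]
orientation: [2.268, 2.173, 0.003]
force: [0.1, 0.7, 0.3]
opening: 0.0939
grip_force: 0.0
```

Call:
{"name": "jog_arm", "arguments": {"deltas": [[-0.5,[0,0,0],0],[-1,[0,0,0],0],[-1,[0,0,0],0],[-1,[0,0,0],0],[-1,[0,0,0],0],[-1,[0,0,0],0],[-1,[0,0,0],0],[-1,[0,0,0],0],[-1,[0,0,0],0],[-1,[0,0,0],0]], "squeeze": 40}}

```text
t: 5.2
eef_pos: [0.5046, 0.3371, 0.2357]
orientation: [2.27, 2.172, 0.0]
force: [0.3, -0.0, -0.9]
opening: 0.0174
grip_force: 0.0
```

Call:
{"name": "jog_arm", "arguments": {"deltas": [[-1,[0,0,0],0],[-1,[0,0,0],0],[-1,[0,0,0],0],[-1,[0,0,0],0],[-1,[0,0,0],0],[-1,[0,0,0.01],0],[-1,[0,0,0.02],0],[-1,[0,0,0.04],0],[-1,[0,0,0.06],0],[-1,[0,0,0.08],0],[-1,[0,0,0.1],0],[-1,[0,0,0.12],0],[-1,[0,0,0.12],0],[-1,[0,0,0.12],0],[-1,[0,0,0.12],0]]}}

```text
t: 6.7
eef_pos: [0.5043, 0.3369, 0.354]
orientation: [-2.269, -2.172, 0.004]
force: [0.1, 0.3, -4.3]
opening: 0.0135
grip_force: 40.0
```

Run:
```python
from rig import ctrl
import cv2,pickle
from h import *
s=ctrl.observe();c=ctrl.read_camera("wrist")
pickle.dump((s,c),open("w3.pkl","wb"))
cv2.imwrite("pics/w3.png",c["img"][:,:,::-1]);print(s)
```

```text
{'t': 6.7, 'joint_pos': array([ 4.95572317e-01,  2.28066276e-01,  1.31044647e+00, -1.20849117e-04,
        1.60593058e+00,  5.39613272e-01]), 'qd': array([-0.0007089 ,  0.00689916,  0.0087736 , -0.00106608,  0.00077089,
       -0.00078536]), 'joint_efforts': array([ 9.13468626e-03, -4.28322530e+01, -3.25716448e+01,  7.82360975e-02,
       -4.79366246e-02,  3.66199483e-04]), 'eef_pos': array([0.5043199 , 0.33693837, 0.35402395]), 'orientation': array([-2.26935752, -2.17154194,  0.00436753]), 'force': array([ 0.14515045,  0.26253713, -4.2854462 ]), 'ft_torque': array([-0.10598481,  0.06364318,  0.01582747]), 'grip_force': 39.99842941761017, 'opening': 0.013537567143572841}
```

View pics/w3.png

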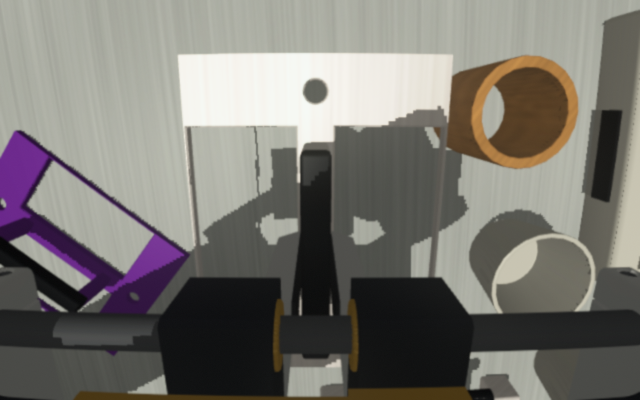

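The frame is held level, and hole_a shows at about (315.5,91) in the wrist view.

Run:
```python
import pickle
from h import *
s,c=pickle.load(open("w3.pkl","rb"));T=wristT(c,s)
g=cv2.cvtColor(c["img"],cv2.COLOR_RGB2GRAY)
u,v=315,91;w=g[v-20:v+21,u-20:u+21].astype(int)
n,l,st,ce=cv2.connectedComponentsWithStats((w<(w.max()+w.min())/2).astype(np.uint8));k=l[20,20]
h=ce[k]+[u-20,v-20];print(h,st[k])
p=cast(c,[h,[179,55],[452,54]],s["eef_pos"][2]-.2357+.008,T);print(p, p-s["eef_pos"])
Rm=R.from_rotvec(s["orientation"]).as_matrix();print(Rm)
s2,c2=pickle.load(open("w2.pkl","rb"));p=cast(c2,[[315.4,98.8],[316.2,250.4]],.078,wristT(c2,s2));print(p,p.mean(0))
```

```text
[314.90041494  90.71161826] [  8   8  25  25 482]
[[0.50676568 0.418056   0.12632395]
 [0.4336448  0.44070406 0.12632395]
 [0.58213275 0.43465407 0.12632395]] [[ 0.00244578  0.08111763 -0.2277    ]
 [-0.0706751   0.10376569 -0.2277    ]
 [ 0.07781285  0.09771569 -0.2277    ]]
[[ 0.04402887  0.99902725 -0.00245029]
 [ 0.99902903 -0.04403253 -0.00146184]
 [-0.00156831 -0.00238355 -0.99999593]]
[[ 0.5988992   0.05349638  0.078     ]
 [ 0.6005121  -0.10530936  0.078     ]] [ 0.59970565 -0.02590649  0.078     ]
```

Call:
{"name": "jog_arm", "arguments": {"deltas": [[-1,[0.01,-0.03,0],0.01],[-1,[0.02,-0.07,0],0.02],[-1,[0.03,-0.11,0],0.03],[-1,[0.04,-0.15,0],0.04],[-1,[0.05,-0.19,0],0.05],[-1,[0.06,-0.23,0],0.051],[-1,[0.07,-0.27,0],0.051],[-1,[0.08,-0.31,0],0.051],[-1,[0.09,-0.34,0],0.051],[-1,[0.096,-0.364,0],0.051],[-1,[0.096,-0.364,0],0.051],[-1,[0.096,-0.364,-0.01],0.051],[-1,[0.096,-0.364,-0.02],0.051],[-1,[0.096,-0.364,-0.026],0.051],[-1,[0.096,-0.364,-0.026],0.051],[-1,[0.096,-0.364,-0.026],0.051],[-1,[0.096,-0.364,-0.026],0.051]]}}

```text
t: 8.45
eef_pos: [0.6007, -0.0264, 0.3303]
orientation: [2.212, 2.229, 0.001]
force: [-0.2, -0.7, -2.6]
opening: 0.0137
grip_force: 40.0
```

Run:
```python
from rig import ctrl
import cv2,pickle
from h import *
s=ctrl.observe();c=ctrl.read_camera("wrist");t=ctrl.read_camera("top")
pickle.dump((s,c,t),open("w4.pkl","wb"))
im=c["img"][:,:,::-1]
a=cv2.resize(im[40:140,220:420],None,fx=4,fy=4,interpolation=cv2.INTER_CUBIC)
b=cv2.resize(t["img"][140:200,285:420,::-1],(450,200),interpolation=cv2.INTER_CUBIC)
b=cv2.copyMakeBorder(b,0,0,0,350,cv2.BORDER_CONSTANT)
cv2.imwrite("pics/w4.png",np.vstack([a,b]));print(s["eef_pos"],s["orientation"],s["force"],s["ft_torque"],s["opening"])
```

```text
[ 0.60065911 -0.02643286  0.33026727] [2.21223782e+00 2.22933296e+00 1.12183380e-03] [-0.18162818 -0.71294069 -2.60630655] [-0.09398154  0.03377319 -0.02360726] 0.013686157079896559
```

View pics/w4.png

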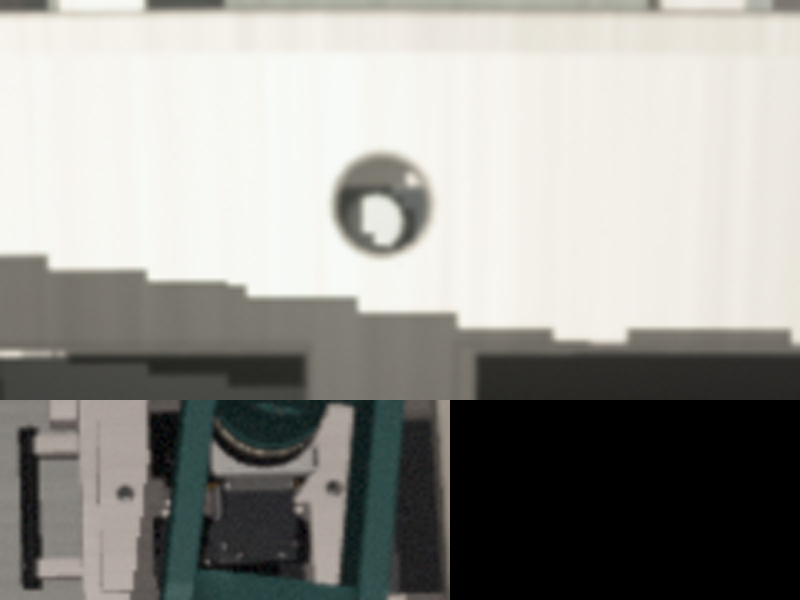

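The pin tip shows through hole_a: ring centre at about (315.5,91), pin at about (315.5,94.8). The top view shows both holes unobstructed.

Run:
```python
import pickle
from h import *
s,c,t=pickle.load(open("w4.pkl","rb"));T=wristT(c,s)
zu=s["eef_pos"][2]-.2357
h=cast(c,[[220+382/4-.4,40+204/4-.4]],zu+.008,T);p=cast(c,[[220+382/4-.4,40+219/4-.4]],.078,T)
print("hole",h,"pin",p,"pin-hole",p-h)
e=cast(c,[[220,40+50/4],[420,40+50/4]],zu+.008,T);print(e)
k=[450/135,200/60]
hh=cast(t,[[285+125/k[0],140+92/k[1]],[285+334/k[0],140+88/k[1]]],zu+.008);print(hh,"vs pins top",cast(t,[[322.3,170.3],[384.3,169.7]],.078))
```

```text
hole [[0.59980757 0.05511805 0.10256727]] pin [[0.59984219 0.05409166 0.078     ]] pin-hole [[ 3.46206157e-05 -1.02638385e-03 -2.45672733e-02]]
[[0.54814915 0.07498617 0.10256727]
 [0.65655603 0.07592602 0.10256727]]
[[ 0.59846578  0.05353676  0.10256727]
 [ 0.59863631 -0.10604486  0.10256727]] vs pins top [[ 0.59717964  0.05338334  0.078     ]
 [ 0.59576522 -0.1072623   0.078     ]]
```

Call:
{"name": "jog_arm", "arguments": {"deltas": [[-1,[0,-0.001,-0.003],0],[-1,[0,-0.001,-0.006],0],[-1,[0,-0.001,-0.009],0],[-1,[0,-0.001,-0.012],0],[-1,[0,-0.001,-0.014],0],[-1,[0,-0.001,-0.014],0],[-1,[0,-0.001,-0.014],0],[-1,[0,-0.001,-0.014],0]], "squeeze": 16}}

```text
t: 9.35
eef_pos: [0.6006, -0.0279, 0.3159]
orientation: [2.213, 2.229, 0.0]
force: [0.1, 0.0, -4.1]
opening: 0.0138
grip_force: 16.0
```

Call:
{"name": "jog_arm", "arguments": {"deltas": [[-1,[0,0,-0.001],0],[-1,[0,0,-0.002],0],[-1,[0,0,-0.003],0],[-1,[0,0,-0.004],0],[-1,[0,0,-0.005],0],[-1,[0,0,-0.005],0],[-1,[0,0,-0.005],0]]}}

```text
t: 10.05
eef_pos: [0.6006, -0.0279, 0.3107]
orientation: [-2.214, -2.229, -0.0]
force: [0.9, 0.2, -3.5]
opening: 0.014
grip_force: 16.0
```

Call:
{"name": "jog_arm", "arguments": {"deltas": [[-1,[0,0,-0.001],0],[-1,[0,0,-0.002],0],[-1,[0,0,-0.003],0],[-1,[0,0,-0.004],0],[-1,[0,0,-0.005],0],[-1,[0,0,-0.005],0],[-1,[0,0,-0.005],0]]}}

```text
t: 10.75
eef_pos: [0.6006, -0.0279, 0.3057]
orientation: [2.214, 2.229, 0.0]
force: [-0.1, 0.2, -3.1]
opening: 0.0138
grip_force: 16.0
```

Call:
{"name": "jog_arm", "arguments": {"deltas": [[-1,[0,0,-0.001],0],[-1,[0,0,-0.002],0],[-1,[0,0,-0.003],0],[-1,[0,0,-0.004],0],[-1,[0,0,-0.005],0],[-1,[0,0,-0.006],0],[-1,[0,0,-0.007],0],[-1,[0,0,-0.007],0],[-1,[0,0,-0.007],0]]}}

```text
t: 11.65
eef_pos: [0.6006, -0.0279, 0.2987]
orientation: [2.214, 2.229, -0.0]
force: [-0.9, 0.1, -3.2]
opening: 0.0137
grip_force: 16.0
```

Call:
{"name": "jog_arm", "arguments": {"deltas": [[-1,[0,0,-0.001],0],[-1,[0,0,-0.0015],0],[-1,[0,0,-0.002],0],[-1,[0,0,-0.0025],0],[-1,[0,0,-0.003],0],[-1,[0,0,-0.003],0]]}}

```text
t: 12.25
eef_pos: [0.6006, -0.0279, 0.2957]
orientation: [2.214, 2.229, 0.0]
force: [-0.3, -0.1, -3.0]
opening: 0.0135
grip_force: 16.0
```

Call:
{"name": "jog_arm", "arguments": {"deltas": [[-1,[0,0,-0.0005],0],[-1,[0,0,-0.001],0],[-1,[0,0,-0.001],0],[-1,[0,0,-0.001],0]]}}

```text
t: 12.65
eef_pos: [0.6005, -0.0279, 0.2957]
orientation: [2.213, 2.229, 0.001]
force: [-3.0, -0.1, 2.4]
opening: 0.0139
grip_force: 16.0
```

Call:
{"name": "jog_arm", "arguments": {"deltas": [[-1,[0,0,0.0005],0],[-0.6,[0,0,0.0005],0],[-0.5,[0,0,0.0005],0],[-0.3,[0,0,0.0005],0],[-0.1,[0,0,0.0005],0],[0,[0,0,0.0005],0],[0,[0,0,0.0005],0],[0,[0,0,0.0005],0],[0,[0,0,0.02],0],[0,[0,0,0.05],0],[0,[0,0,0.08],0],[0,[0,0,0.11],0],[0,[0,0,0.14],0],[0,[0,0,0.17],0],[0,[0,0,0.17],0],[0,[0,0,0.17],0],[0,[0,0,0.17],0]]}}

```text
t: 14.35
eef_pos: [0.6006, -0.0279, 0.4625]
orientation: [-2.212, -2.227, 0.003]
force: [-1.1, 0.6, -0.8]
opening: 0.0469
grip_force: 0.0
```

Run:
```python
from rig import ctrl
import cv2,pickle
from h import *
s=ctrl.observe();c=ctrl.read_camera("wrist")
pickle.dump((s,c),open("w5.pkl","wb"))
im=c["img"][:,:,::-1].copy()
cv2.imwrite("pics/w5.png",im);print(s["eef_pos"],s["force"],s["opening"])
```

```text
[ 0.60060725 -0.0278754   0.46254586] [-1.06716212  0.61332367 -0.76071438] 0.04690691997200982
```

View pics/w5.png

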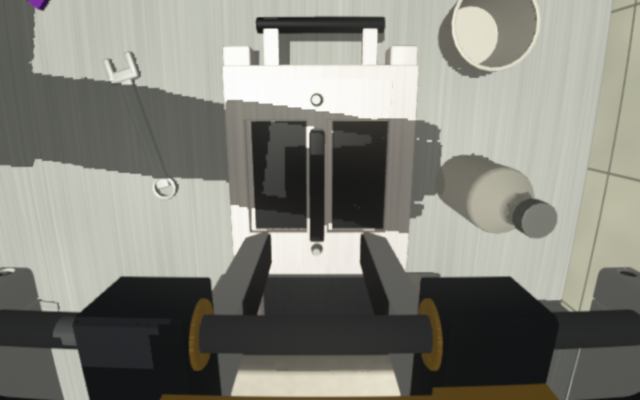

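Both pins show inside the frame's holes at (316,99) and (317,250), so the frame is home and the carriage has not moved. Next I go behind the push bar with the fingers shut.

Call:
{"name": "jog_arm", "arguments": {"deltas": [[-1,[0,0.04,0],0],[-1,[0,0.08,0],0],[-1,[0,0.12,0],0],[-1,[0,0.16,0],0],[-1,[0.003,0.2,0],0],[-1,[0.003,0.213,-0.02],0],[-1,[0.003,0.213,-0.06],0],[-1,[0.003,0.213,-0.1],0],[-1,[0.003,0.213,-0.14],0],[-1,[0.003,0.213,-0.18],0],[-1,[0.003,0.213,-0.21],0],[-1,[0.003,0.213,-0.23],0],[-1,[0.003,0.213,-0.234],0],[-1,[0.003,0.213,-0.234],0],[-1,[0.003,0.213,-0.234],0]]}}

```text
t: 15.9
eef_pos: [0.604, 0.1852, 0.2318]
orientation: [2.213, 2.228, 0.002]
force: [-0.1, 0.4, 0.6]
opening: 0.0003
grip_force: 0.0
```

Run:
```python
import pickle
from h import *
t=pickle.load(open("cams0.pkl","rb"))["top"]
print(cast(t,[[413,120],[415,190]],.19)[:,1]+.16)
```

```text
[-0.00513473  0.00030314]
```

Call:
{"name": "jog_arm", "arguments": {"deltas": [[-1,[0,-0.015,0],0],[-1,[0,-0.025,0],0],[-1,[0,-0.03,0],0],[-1,[0,-0.034,0],0],[-1,[0,-0.038,0],0],[-1,[0,-0.042,0],0],[-1,[0,-0.046,0],0],[-1,[0,-0.05,0],0],[-1,[0,-0.055,0],0],[-1,[0,-0.06,0],0]]}}

```text
t: 16.9
eef_pos: [0.6036, 0.1266, 0.231]
orientation: [-2.211, -2.229, -0.006]
force: [0.5, 4.7, 0.4]
opening: 0.0005
grip_force: 2.7
```

Call:
{"name": "jog_arm", "arguments": {"deltas": [[-1,[0,-0.006,0],0],[-1,[0,-0.012,0],0],[-1,[0,-0.018,0],0],[-1,[0,-0.024,0],0],[-1,[0,-0.03,0],0],[-1,[0,-0.036,0],0],[-1,[0,-0.042,0],0],[-1,[0,-0.048,0],0],[-1,[0,-0.054,0],0],[-1,[0,-0.06,0],0],[-1,[0,-0.066,0],0],[-1,[0,-0.072,0],0],[-1,[0,-0.078,0],0],[-1,[0,-0.084,0],0],[-1,[0,-0.09,0],0],[-1,[0,-0.095,0],0],[-1,[0,-0.098,0],0],[-1,[0,-0.1,0],0]]}}

```text
t: 18.7
eef_pos: [0.6042, 0.0263, 0.231]
orientation: [-2.213, -2.23, -0.007]
force: [2.2, 5.0, -1.6]
opening: 0.0006
grip_force: 2.6
```

Call:
{"name": "jog_arm", "arguments": {"deltas": [[-1,[0,-0.002,0],0],[-1,[0,-0.004,0],0],[-1,[0,-0.006,0],0],[-1,[0,-0.008,0],0],[-1,[0,-0.01,0],0]]}}

```text
t: 19.2
eef_pos: [0.6043, 0.0165, 0.231]
orientation: [-2.212, -2.23, -0.008]
force: [3.4, 5.9, -1.1]
opening: 0.0005
grip_force: 2.6
```

Call:
{"name": "jog_arm", "arguments": {"deltas": [[-1,[0,-0.001,0],0],[-1,[0,-0.002,0],0],[-1,[0,-0.003,0],0]]}}

```text
t: 19.5
eef_pos: [0.6043, 0.0135, 0.231]
orientation: [-2.212, -2.23, -0.008]
force: [3.1, 4.8, -0.4]
opening: 0.0007
grip_force: 2.5
```

Call:
{"name": "jog_arm", "arguments": {"deltas": [[-1,[0,-0.001,0],0],[-1,[0,-0.002,0],0],[-1,[0,-0.002,0],0]]}}

```text
t: 19.8
eef_pos: [0.6043, 0.0114, 0.231]
orientation: [2.213, 2.23, 0.007]
force: [2.8, 4.9, -0.6]
opening: 0.0005
grip_force: 2.2
```

Call:
{"name": "jog_arm", "arguments": {"deltas": [[-1,[0,-0.001,0],0],[-1,[0,-0.002,0],0],[-1,[0,-0.002,0],0]]}}

```text
t: 20.1
eef_pos: [0.6043, 0.0094, 0.231]
orientation: [2.213, 2.23, 0.007]
force: [3.1, 4.7, -1.8]
opening: 0.0001
grip_force: 2.3
```

Call:
{"name": "jog_arm", "arguments": {"deltas": [[-1,[0,-0.001,0],0],[-1,[0,-0.002,0],0],[-1,[0,-0.002,0],0]]}}

```text
t: 20.4
eef_pos: [0.6043, 0.0074, 0.231]
orientation: [2.213, 2.23, 0.007]
force: [3.3, 4.7, -1.3]
opening: 0.0001
grip_force: 2.3
```

Call:
{"name": "jog_arm", "arguments": {"deltas": [[-1,[0,-0.001,0],0],[-1,[0,-0.002,0],0],[-1,[0,-0.002,0],0]]}}

```text
t: 20.7
eef_pos: [0.6043, 0.0054, 0.231]
orientation: [2.213, 2.23, 0.007]
force: [3.5, 4.0, -1.8]
opening: 0.0003
grip_force: 2.3
```

Call:
{"name": "jog_arm", "arguments": {"deltas": [[-1,[0,-0.001,0],0],[-1,[0,-0.002,0],0],[-1,[0,-0.002,0],0]]}}

```text
t: 21.0
eef_pos: [0.6043, 0.0035, 0.231]
orientation: [-2.212, -2.23, -0.008]
force: [3.2, 4.7, -1.8]
opening: 0.0004
grip_force: 2.5
```

Call:
{"name": "jog_arm", "arguments": {"deltas": [[-1,[0,-0.001,0],0],[-1,[0,-0.0015,0],0],[-1,[0,-0.0015,0],0]]}}

```text
t: 21.3
eef_pos: [0.6043, 0.003, 0.231]
orientation: [-2.211, -2.229, -0.011]
force: [2.7, 8.2, -1.4]
opening: 0.0005
grip_force: 4.1
```

Call:
{"name": "jog_arm", "arguments": {"deltas": [[-1,[0,-0.001,0],0],[-1,[0,-0.0015,0],0],[-1,[0,-0.0015,0],0]]}}

```text
t: 21.6
eef_pos: [0.6043, 0.0025, 0.231]
orientation: [-2.209, -2.228, -0.014]
force: [3.6, 10.7, -1.0]
opening: 0.0004
grip_force: 5.6
```

The stop is felt: force is rising while the position barely changes. I'll back off and check.

Call:
{"name": "jog_arm", "arguments": {"deltas": [[-1,[0,0.005,0],0],[-1,[0,0.02,0],0],[-1,[0,0.05,0],0],[-1,[0,0.08,0],0],[-1,[0,0.1,0.04],0],[-1,[0,0.1,0.09],0],[-1,[0,0.1,0.13],0],[-1,[0,0.1,0.17],0],[-1,[0,0.1,0.2],0],[-1,[0,0.1,0.2],0],[-1,[0,0.1,0.2],0],[-1,[0,0.1,0.2],0]]}}

```text
t: 22.8
eef_pos: [0.6034, 0.0993, 0.4281]
orientation: [-2.212, -2.227, 0.005]
force: [-0.9, 0.2, -0.5]
opening: 0.0004
grip_force: 0.0
```

Run:
```python
from rig import ctrl
import cv2,pickle
from h import *
s=ctrl.observe();c=ctrl.read_camera("wrist");t=ctrl.read_camera("top")
pickle.dump((s,c,t),open("w6.pkl","wb"))
im=np.hstack([c["img"][200:,160:480,::-1],cv2.resize(t["img"][110:210,290:450,::-1],(320,200))])
cv2.imwrite("pics/w6.png",im);print(s["eef_pos"],s["force"])
```

```text
[0.60342086 0.09925517 0.42805233] [-0.90058067  0.20373    -0.49742583]
```

View pics/w6.png

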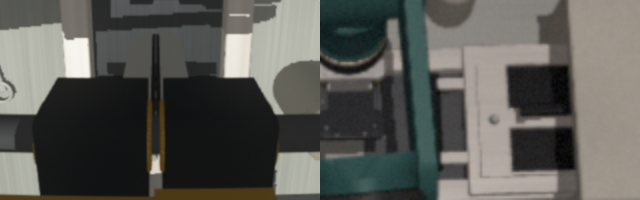

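Run:
```python
import pickle
from h import *
s,c,t=pickle.load(open("w6.pkl","rb"))
t0=pickle.load(open("cams0.pkl","rb"))["top"]
def edge(t,lo,hi):
    g=cv2.cvtColor(t["img"],cv2.COLOR_RGB2GRAY).astype(float)
    r=g[160:180,lo:hi].mean(0); d=np.diff(r); k=d.argmax(); print(k+lo+.5,d[k]); return k+lo+.5
a=cast(t0,[[edge(t0,300,316),170]],.06)[0,1];b=cast(t,[[edge(t,353,370),170]],.06)[0,1];print(a,b,a-b)
# rail outer end (fixed) 
print("roof",cast(t0,[[413,120],[415,190]],.19)[:,1])
```

```text
309.5 25.849999999999994
362.5 52.39999999999999
0.086243825266611 -0.05267713587830872 0.1389209611449197
roof [-0.16513473 -0.15969686]
```

The deck edge is at y = −0.053 m, where the inner stop should put it (about −0.048 ± 0.003 m). The top view shows a pin in the visible hole and the frame flat, so I'm handing in.

```bash
python3 -c "
from rig import ctrl
print(ctrl.hand_in())"
```

```text
the job is handed in; nothing more can be done
None
```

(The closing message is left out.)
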